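# Lids back on the seasoning pots

## Task

Cooking is over: close the four stoneware seasoning pots by putting on each the wooden lid made for it, by shape and size, and let go, so that every lid sits level with its plug inside the mouth and its flange flat on the rim. Leave the pots where they stand, and do not push about or knock over the coffee jar and the pepper mill among them.

Things in the scene. Friction and masses are not known exactly. Their poses are not given: they have to be found in the camera images.
- lid_big_knob (a point): Dark wood lid of the big round pot, right way up, (mm) 45 tall: a flange of diameter 100 over a tapered plug of diameter 74 (plug 8 tall, flange 5 thick); on it a round steel knob of diameter 22, 32 tall. Point: inside the knob, on the centre line, 10 below its top, 22 above the flange top, 35 above the underside; grip here. z up. Lid home: point 27 above the rim.
- lid_small_knob (a point): Dark wood lid of the small round pot, right way up, (mm) 45 tall: a flange of diameter 72 over a tapered plug of diameter 44 (plug 8 tall, flange 5 thick); on it a round steel knob of diameter 22, 32 tall. Point: inside the knob, on the centre line, 10 below its top, 22 above the flange top, 35 above the underside; grip here. z up. Lid home: point 27 above the rim.
- lid_square_knob (a point): Dark wood lid of the square pot, right way up, (mm) 45 tall: a flange 84 x 84 (sides along x, y) over a tapered plug 58 x 58 (plug 8 tall, flange 5 thick); on it a steel bar knob 36 long (along x) and 14 wide (y), 32 tall. Point: inside the knob, on the centre line, 10 below its top, 22 above the flange top, 35 above the underside; grip here. z up. Lid home: point 27 above the rim.
- lid_oblong_knob (a point): Dark wood lid of the oblong pot, right way up, (mm) 45 tall: a flange 110 (x) x 70 (y) over a tapered plug 84 x 44 (plug 8 tall, flange 5 thick); on it a steel bar knob 36 long (along x) and 14 wide (y), 32 tall. Point: inside the knob, on the centre line, 10 below its top, 22 above the flange top, 35 above the underside; grip here. z up. Lid home: point 27 above the rim.
- pot_big_mouth (a point): The big round pot: white stoneware, open, empty, loose, about 500 g; (mm) outer diameter 96, mouth 86 across, 60 tall, floor inside about 5 to 6 above its underside. This point is the centre of the mouth, level with the rim. z axis up.
- pot_small_mouth (a point): The small round pot: white stoneware, open, empty, loose, about 500 g; (mm) outer diameter 66, mouth 56 across, 60 tall, floor inside about 5 to 6 above its underside. This point is the centre of the mouth, level with the rim. z axis up.
- pot_square_mouth (a point): The square pot: white stoneware, open, empty, loose, about 500 g; (mm) 80 x 80 outside, mouth 70 x 70, sides along its x and y axes, 60 tall, floor inside about 5 to 6 above its underside. This point is the centre of the mouth, level with the rim. z axis up.
- pot_oblong_mouth (a point): The oblong pot: white stoneware, open, empty, loose, about 500 g; (mm) 106 (x) x 66 (y) outside, mouth 96 x 56, 60 tall, floor inside about 5 to 6 above its underside. This point is the centre of the mouth, level with the rim. z axis up.
- coffee_jar_mid (a point): Bystander: closed amber glass jar with black cap, (mm) diameter 56, 85 tall, loose, upright among the things. This point is its centre, half-way up.
- pepper_mill_mid (a point): Bystander: turned brown wooden pepper mill, (mm) diameter 48 at the foot, 85 tall, loose, upright among the things. This point is its centre, half-way up.
Mind the look-alikes: they are no part of the job. What is shaped like the part that bears lid_oblong_knob but yellow is not meant.

How it is judged:
By the outcome, as a careful person would: the job done as asked, in the order asked, and still so for the second after the job is handed in, with the robot touching nothing.
It also fails if it takes over 106 s, if anything falls off the work surface, if the arm or the gripper's body presses on something with over 40 N, if the wrist force passes 120 N, or if a joint passes its speed limit or range.

## Robot

A 6-joint arm with a two-finger parallel gripper is mounted at the origin on the work surface. World frame = base frame: x ahead of the robot, y to its left, z up, the work surface at z = 0. Lengths are in m, angles in rad, forces in N, time in s.
With the tool pointing down it reaches from about 0.275 to 0.75 m from the base axis. Payload 10.2 kg.
Tool frame: the origin (TCP) lies midway between the tips of the shut fingers; the grasp point (between the pads) lies 19 mm behind it (env.hold_point_z is the distance from the TCP to the grasp point, in m); z points along the fingers, y is the line along which they close (so a half turn about z gives the same grasp; the last joint's range is limited). The gripper opens to 85 mm and grips with 20 to 120 N. Pads are 22 mm wide; open, the fingers measure 114 mm over their backs; the gripper's body (76 mm by 85 mm) begins 54 mm behind the grasp point. The pads swing forward as they close: fully open they stand 13 mm farther back than shut.
Start: joints at [-1.356, 0.313, 1.498, -0, 1.331, -0.223], TCP at [0.223, -0.475, 0.231] pointing down, gripper open.
Joint ranges: [-2.94, 2.94], [-0.97, 2.17], [0.19, 2.56], [-1.23, 4.37], [0.02, 3.11], [-2.88, 2.88]. Speed limits (rad/s): [2.39, 2.39, 3.01, 3.14, 3.14, 3.14].

## Interface

Orientations are given as a unit quaternion [x, y, z, w].
In Python, from bench import env, kinematics, monitor, eyes, job gives the robot as it stands. The module is installed in compiled form; this text tells all that it offers. Calls block until the motion is done:
- env.reach(position, orientation): joint-space move of the TCP to a pose.
- env.movel(position, velocity=0.15, frame=None, guard=None): straight line of the TCP; frame=None keeps the orientation; velocity is the mean speed in m/s. With guard (N) it stops when the force on the tool has changed by that much, and returns True; else False.
- env.set_joints(angles): joint-space move.
- env.release() and env.close_gripper(effort=None): open the fingers fully, or close them until they stop; effort is the grip in N (None keeps the last).
- env.hold(seconds).
- kinematics.ik(position, orientation): joint angles nearest the present ones, or None.
- monitor.sense(): the state.
- eyes.grab_frame(name): name is "scene" or "top"; returns a dict with "frame" (384x512x3 uint8, red, green, blue), "mtx" (3x3 intrinsics, pixels), "view" (4x4, takes a point from world to camera coordinates). Camera axes: x right, y down, z forward; pixel columns grow to the right and rows downward; lengths in m; the calibration is good to about 2 mm. A picture is of the moment at which its call begins. There is no depth.
A pose or a line that the arm cannot do raises env.MotionError and nothing moves.
- job.hand_in(): hands the job in; it is judged then, once.
The state is a dict: "clock": time; "joints": joint angles; "qvel": joint speeds; "joint_efforts": joint torques, N m; "position": TCP position; "ee_rot": TCP orientation; "contact_force": force on the tool from outside, world axes, zero at the start; "ft_torque": the same for the moment, N m; "finger_gap": opening from 0.0 (shut) to 1.0 (fully open); "gripper_force": force on a finger pad.
Only numpy, scipy, OpenCV 4.12 (cv2) and the standard library are available. Lean on these libraries where they do the work, as an engineer would, in place of code of your own. Each camera call takes 0.05 s, during which the arm holds its last target. There are 200 camera calls.

## Working session

There is one attempt and no reset: what is moved stays moved. The work goes in short steps, each a Python script; the robot and the scene stay as the last script left them, time stands still between calls to the robot, and variables do not carry over. Pictures are saved under pics/ and viewed, at most 14 in all, crops included, and the job is handed in when it is done.

```bash
mkdir -p pics
python3 - <<'E'
from bench import env, kinematics, monitor, eyes, job
import cv2,numpy as np
for n in("scene","top"):
    f=eyes.grab_frame(n); cv2.imwrite(f"pics/{n}0.png",cv2.resize(f["frame"][:,:,::-1],None,fx=1.5,fy=1.5,interpolation=cv2.INTER_CUBIC))
    np.savez(f"{n}0.npz",**f); V=f["view"]; print(n,f["mtx"].tolist(),(-V[:3,:3].T@V[:3,3]).round(3),V[:3,:3].round(2).tolist())
print(monitor.sense()["clock"],env.hold_point_z, monitor.sense()["ee_rot"])
E
```

```text
scene [[451.4769821971309, 0.0, 260.99579539051047], [0.0, 451.4769821971309, 191.65399027004463], [0.0, 0.0, 1.0]] [ 0.804 -0.594  1.071] [[0.87, 0.49, 0.01], [0.4, -0.7, -0.6], [-0.29, 0.53, -0.8]]
top [[485.55010499895155, 0.0, 257.6205846807521], [0.0, 485.55010499895155, 181.55838577860703], [0.0, 0.0, 1.0]] [0.243 0.049 1.44 ] [[0.01, -1.0, -0.01], [-0.99, -0.01, -0.16], [0.16, 0.01, -0.99]]
0.1 0.0187 [ 9.76138052e-01  2.17150146e-01  1.02274037e-05 -5.64171004e-04]
```

View pics/top0.png

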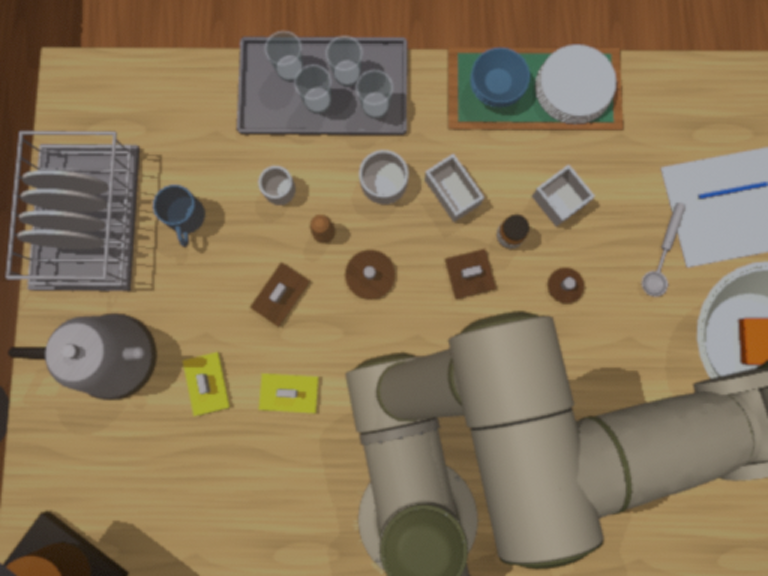

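View pics/scene0.png

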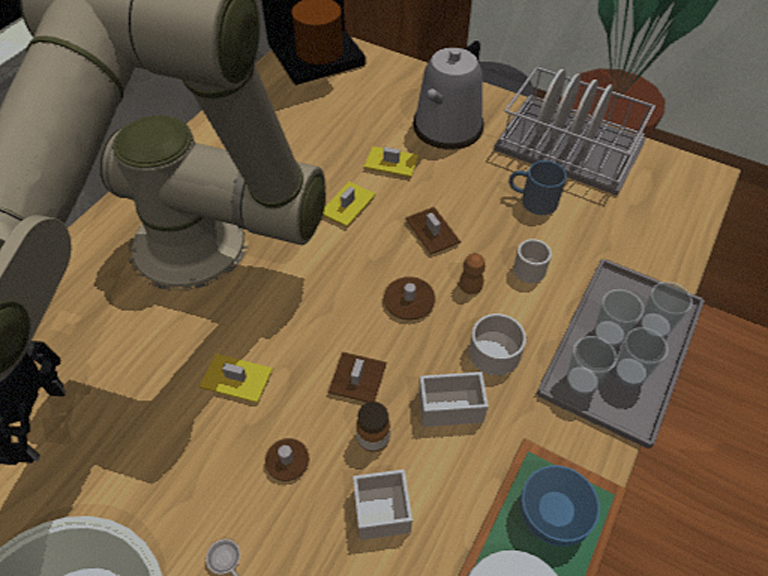

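```bash
cat > meas.py <<'E'
import cv2,numpy as np
def ray(f,px,z):
    K,V=f["mtx"],f["view"]; R,t=V[:3,:3],V[:3,3]; c=-R.T@t
    d=(np.c_[np.asarray(px,float).reshape(-1,2),np.ones(len(np.asarray(px).reshape(-1,2)))]@np.linalg.inv(K).T)@R
    return (c+d*((z-c[2])/d[:,2])[:,None])[:,:2]
def cen(P):
    h=cv2.convexHull((P*1000).astype(np.float32)); m=cv2.moments(h); return np.array([m["m10"],m["m01"]])/m["m00"]/1000,h
SEED={ # seeds, 1.5x view px : top, scene
'lid_oblong':((281,310),(425,240)),'lid_big':((370,290),(400,310)),'lid_square':((471,288),(345,390)),'lid_small':((558,292),(280,470)),
'pot_small':((276,185),(532,262)),'pot_big':((384,177),(498,345)),'pot_oblong':((455,188),(453,400)),'pot_square':((564,195),(383,503))}
def measure(f,cam,name,z):
    hsv=cv2.cvtColor(f["frame"],cv2.COLOR_RGB2HSV).astype(int); H,S,Vv=hsv[...,0],hsv[...,1],hsv[...,2]
    pot=name[0]=='p'
    m=((S<60) if pot else ((S>70)&(Vv<115)&((H<18)|(H>170)))).astype(np.uint8)
    if not pot: m=cv2.morphologyEx(m,cv2.MORPH_OPEN,np.ones((2,2),np.uint8))
    n,l=cv2.connectedComponents(m,connectivity=4)
    u,v=[int(q/1.5) for q in SEED[name][0 if cam=='top' else 1]]
    w=l[v-2:v+3,u-2:u+3].ravel(); w=w[w>0]; k=np.bincount(w).argmax()
    cs,_=cv2.findContours((cv2.resize((l==k).astype(np.uint8)*255,None,fx=4,fy=4,interpolation=cv2.INTER_LINEAR)>127).astype(np.uint8),cv2.RETR_EXTERNAL,cv2.CHAIN_APPROX_NONE)
    c=max(cs,key=cv2.contourArea).reshape(-1,2)/4.-.375
    return ray(f,c,z),c
E
python3 - <<'E'
from meas import *
for cam in("top","scene"):
    f=dict(np.load(cam+"0.npz")); V=f["view"]; C=-V[:3,:3].T@V[:3,3]
    im=f["frame"][:,:,::-1].copy(); im=cv2.resize(im,None,fx=3,fy=3,interpolation=cv2.INTER_CUBIC)
    for n in SEED:
        z=.060 if n[0]=='p' else .013
        P,c=measure(f,cam,n,z); g,h=cen(P)
        r=cv2.minAreaRect(h); e=cv2.approxPolyDP(h,3,True).reshape(-1,2); d=np.roll(e,-1,0)-e
        L=np.hypot(*d.T); A=np.degrees(np.arctan2(d[:,1],d[:,0]))%180
        print(cam,n,(g*1000).round(1),np.round(r[0],1),np.round(r[1],1),round(r[2],1),[(int(a),int(b)) for a,b in zip(L,A) if a>20] if n[4:] in('oblong','square') else '')
        cv2.polylines(im,[((c+.5)*3).astype(int)],True,(0,255,0),1)
    cv2.imwrite(f"pics/{cam}1.png",im[270:670,440:1240] if cam=='top' else cv2.resize(im[380:1152,450:1150],None,fx=.75,fy=.75))
E
```

```text
top lid_oblong [419.8 270.6] [419.8 270.6] [ 73.6 110.1] 56.8 [(98, 146), (58, 56), (95, 147), (61, 57)]
top lid_big [461.   93.1] [460.8  92.8] [98.5 97.5] 0.5 
top lid_square [ 464.1 -104.7] [ 464.1 -104.8] [85.8 87.1] 14.6 [(66, 107), (43, 11), (35, 20), (65, 106), (43, 11), (36, 19)]
top lid_small [ 442.3 -292. ] [ 443.2 -292.3] [72.2 70.6] 44.3 
top pot_small [634.4 281.9] [634.7 280.2] [79.2 69.2] 46.9 
top pot_big [652.7  72. ] [651.5  72. ] [108.6  99.3] 0.4 
top pot_oblong [632.2 -65.2] [632.4 -65. ] [116.8  78.9] 33.9 [(57, 123), (22, 0), (89, 33), (45, 122), (26, 135), (101, 35)]
top pot_square [ 617.7 -277.4] [ 617.6 -276.9] [ 86.2 100.4] 37.6 [(60, 127), (31, 143), (72, 36), (23, 113), (75, 130), (78, 38)]
scene lid_oblong [431.3 268.8] [430.6 267.4] [ 79.5 118.6] 56.5 [(54, 53), (84, 143), (40, 52), (110, 145)]
scene lid_big [472.5  91.3] [472.   93.3] [101.3 104.6] 7.7 
scene lid_square [ 475.  -105.7] [ 475.4 -106.9] [85.9 93.9] 15.2 [(83, 104), (31, 0), (34, 19), (68, 103), (80, 15)]
scene lid_small [ 453.2 -292.5] [ 453.1 -291.7] [70.4 74.5] 35.6 
scene pot_small [646.  261.5] [646.7 260.7] [ 67.5 112.5] 11.7 
scene pot_big [663.8  54.9] [662.4  53.5] [ 97.5 129.7] 6.9 
scene pot_oblong [644.3 -80. ] [644.5 -80.3] [113.2  95.9] 33.6 [(103, 32), (46, 114), (46, 124), (96, 32), (33, 96), (63, 124)]
scene pot_square [ 629.3 -290.9] [ 629.8 -290.9] [83. 99.] 37.5 [(80, 36), (97, 128), (74, 38), (24, 113), (71, 128)]
```

View pics/top1.png

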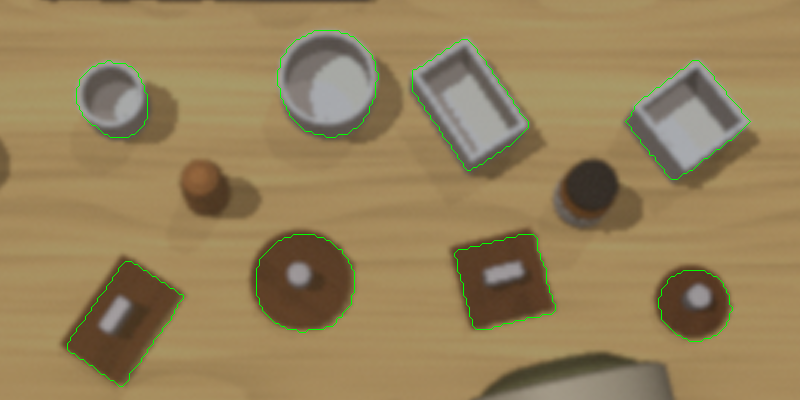

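View pics/scene1.png

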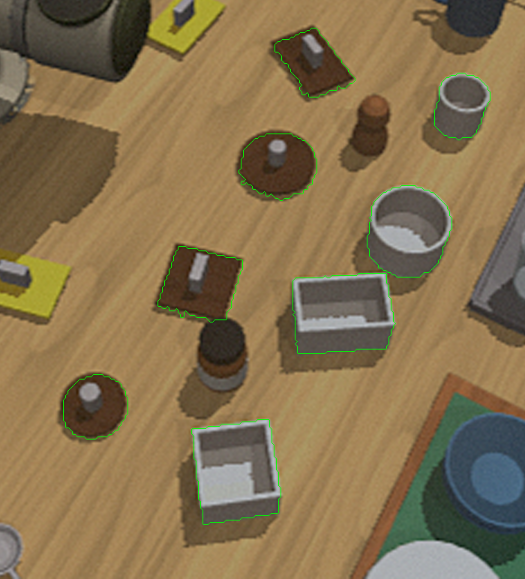

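The contours are good in both views (top crop: pots in the upper row, lids in the lower row). However, the cameras disagree by a steady 11 mm in x, so one of them is off. I'll hover over the big lid with the fingers shut and use the known TCP to find out which.

```bash
cat > rob.py <<'E'
from bench import env, kinematics, monitor, eyes, job
import numpy as np
from scipy.spatial.transform import Rotation as R
def quat(yaw): return (R.from_euler('z',yaw)*R.from_euler('x',np.pi)).as_quat()
def proj(f,p):
    q=f["mtx"]@(f["view"]@np.r_[p,1])[:3]; return q[:2]/q[2]
E
python3 - <<'E'
from rob import *; import cv2
env.close_gripper(20)
env.reach([.4665,.092,.10],quat(0.0))
s=monitor.sense(); print(s["clock"],s["position"],s["joints"])
out=[]
for n in("scene","top"):
    f=eyes.grab_frame(n); np.savez(n+"1.npz",**f); p=proj(f,s["position"]); print(n,p)
    im=f["frame"][:,:,::-1]; u,v=p.round().astype(int)
    u0,v0=max(u-50,0),max(v-60,0); c=cv2.resize(im[v0:v0+100,u0:u0+100].copy(),(400,400),interpolation=cv2.INTER_CUBIC)
    cv2.drawMarker(c,tuple(int(x) for x in ((p+.5-[u0,v0])*4)),(0,0,255),cv2.MARKER_CROSS,14,1); out.append(c)
cv2.imwrite("pics/tcp.png",np.hstack(out))
E
```

```text
3.125 [0.46678624 0.09146703 0.10012492] [-5.34804072e-02  3.60885213e-01  1.80948548e+00 -5.56226119e-05
  9.70854858e-01  1.51810151e+00]
scene [272.45982266 180.22255257]
top [247.59338865 177.10594986]
```

View pics/tcp.png

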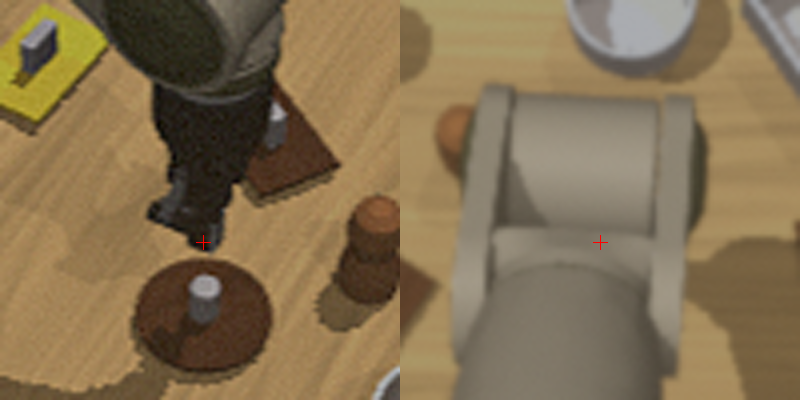

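Run:
```python
from rob import *; import cv2
s=monitor.sense(); print(s["finger_gap"],s["position"],R.from_quat(s["ee_rot"]).as_matrix().round(3).tolist())
env.movel([.4665,.092,.16]);s=monitor.sense()
f=eyes.grab_frame("scene"); np.savez("scene2.npz",**f); p=proj(f,s["position"])
u,v=p.round().astype(int);u0,v0=u-35,v-40
im=f["frame"][v0:v0+60,u0:u0+70,::-1].astype(float); c=cv2.resize(np.clip(255*(im/255)**.45,0,255).astype(np.uint8),None,fx=10,fy=10,interpolation=cv2.INTER_CUBIC)
a=s["position"]
for q,col in ((a,(0,0,255)),(a+[.011,0,0],(0,255,0)),(a-[.011,0,0],(0,255,0)),(a+[0,0,.05],(255,0,0))):
    cv2.drawMarker(c,tuple(int(x) for x in ((proj(f,q)+.5-[u0,v0])*10)),col,cv2.MARKER_CROSS,16,1)
cv2.imwrite("pics/tcp2.png",c)
```

```text
-0.0009335993648237062 [0.4667421  0.09145965 0.10009757] [[1.0, -0.001, 0.0], [-0.001, -1.0, -0.0], [0.0, 0.0, -1.0]]
```

View pics/tcp2.png

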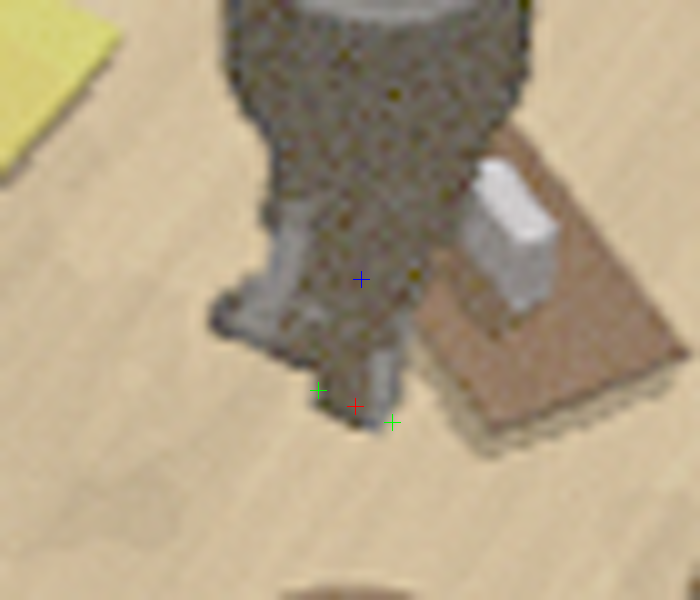

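The scene camera matches the real TCP to about 2 mm, with the fingertip at the predicted cross. So the top camera is the one that's off, by 11 mm in x. I'll use the scene view, correct the silhouettes for the visible side walls, and cross-check against the shifted top view.

```bash
cat > final.py <<'E'
from meas import *
import json
DIM={'lid_oblong':(110,70),'lid_square':(84,84),'pot_oblong':(106,66),'pot_square':(80,80),'lid_big':50,'lid_small':36,'pot_big':48,'pot_small':33}
ANG={'lid_oblong':146.5,'lid_square':15,'pot_oblong':33.7,'pot_square':37.5}
def outline(n):
    d=DIM[n]
    if np.isscalar(d): a=np.linspace(0,2*np.pi,90); return d*np.c_[np.cos(a),np.sin(a)]/1000
    t=np.radians(ANG[n]); return np.array([[1,1],[-1,1],[-1,-1],[1,-1]])*np.array(d)/2000@np.array([[np.cos(t),np.sin(t)],[-np.sin(t),np.cos(t)]])
def centre(f,cam,n):
    V=f["view"]; C=-V[:3,:3].T@V[:3,3]; zt,zb=(.06,0.) if n[0]=='p' else (.013,.008)
    g,_=cen(measure(f,cam,n,zt)[0]); c=g
    for _ in range(3):   # centroid offset of top face + visible side wall
        o=outline(n)+c; b=C[:2]+(o-C[:2])*(C[2]-zt)/(C[2]-zb)
        c=c+g-cen(np.r_[o,b])[0]
    return c
if __name__=="__main__":
    T,S=[dict(np.load(k)) for k in("top0.npz","scene0.npz")]; out={}
    for n in SEED:
        a,b=centre(T,'top',n),centre(S,'scene',n); out[n]=list(b); print(n,(a*1000).round(1),(b*1000).round(1),((b-a)*1000).round(1))
    json.dump(out,open("pos.json","w"))
E
python3 final.py
```

```text
lid_oblong [420.1 271. ] [430.5 270.7] [10.4 -0.3]
lid_big [461.3  93.2] [471.8  92.8] [10.6 -0.3]
lid_square [ 464.3 -105. ] [ 474.3 -104.6] [10.   0.4]
lid_small [ 442.6 -292.5] [ 452.4 -291.8] [9.8 0.7]
pot_small [641.9 286.4] [641.7 284.7] [-0.2 -1.7]
pot_big [660.1  72.4] [660.2  71.7] [ 0.1 -0.8]
pot_oblong [639.2 -67.6] [639.4 -66.9] [0.2 0.7]
pot_square [ 624.5 -284. ] [ 624.3 -283.8] [-0.1  0.2]
```

Run:
```python
from final import *
F={k:dict(np.load(k+"0.npz")) for k in("top","scene")}
pos=json.load(open("pos.json"))
for n in SEED:
  for cam,f in F.items():
    V=f["view"]; C=-V[:3,:3].T@V[:3,3]; zt,zb=(.06,0.) if n[0]=='p' else (.013,.008)
    P=measure(f,cam,n,zt)[0]; o=outline(n)+pos[n]; b=C[:2]+(o-C[:2])*(C[2]-zt)/(C[2]-zb); q=np.r_[o,b]
    print(n,cam,"max diff",((P.max(0)-q.max(0))*1000).round(1),"min diff",((P.min(0)-q.min(0))*1000).round(1))
# knob tops: bright low-saturation blobs inside lids
for n in [k for k in SEED if k[0]=='l']:
  for cam,f in F.items():
    hsv=cv2.cvtColor(f["frame"],cv2.COLOR_RGB2HSV).astype(int); m=((hsv[...,1]<60)&(hsv[...,2]>120)).astype(np.uint8)
    _,l,st,ce=cv2.connectedComponentsWithStats(m); V=f["view"]
    p=f["mtx"]@(V@np.r_[pos[n],.045,1])[:3]; p=p[:2]/p[2]; k=1+np.argmin(np.hypot(*(ce[1:]-p).T))
    print(n,cam,"area",st[k,4],"knob top",(ray(f,ce[k],.045)*1000).round(1))
```

```text
lid_oblong top max diff [-14.4  -3.4] min diff [-8.3  2.6]
lid_oblong scene max diff [-1.  0.] min diff [3.2 3.2]
lid_big top max diff [-11.7  -1.1] min diff [-9.7  1.2]
lid_big scene max diff [0.9 2.1] min diff [-0.5  0.9]
lid_square top max diff [-13.7  -2. ] min diff [-6.1  1.5]
lid_square scene max diff [-2.1  0.2] min diff [1.8 2.5]
lid_small top max diff [-11.2  -0.9] min diff [-9.7 -0.9]
lid_small scene max diff [-0.   0.3] min diff [-0.1 -1.3]
pot_small top max diff [-1.1  0.9] min diff [2.1 4.4]
pot_small scene max diff [-2.  -0.9] min diff [0.1 0. ]
pot_big top max diff [-2.3  2.1] min diff [ 0.4 -1.3]
pot_big scene max diff [-1.2 -0.8] min diff [-0.4  1.1]
pot_oblong top max diff [-4.2 -3.1] min diff [ 2.4 -0.2]
pot_oblong scene max diff [-2.2 -1.2] min diff [0.6 1.3]
pot_square top max diff [-2.5 -1.8] min diff [3.4 0.3]
pot_square scene max diff [-0.7 -1.1] min diff [0.1 0.5]
lid_oblong top area 57 knob top [[423.9 276. ]]
lid_oblong scene area 35 knob top [[426.5 274.1]]
lid_big top area 41 knob top [[465.1  98.1]]
lid_big scene area 30 knob top [[467.8  97. ]]
lid_square top area 54 knob top [[ 468.5 -100.2]]
lid_square scene area 57 knob top [[ 471.  -102.2]]
lid_small top area 40 knob top [[ 447.1 -288.3]]
lid_small scene area 51 knob top [[ 449.2 -290.8]]
```

The even 2x2 morphological kernel shifted the lid masks by a pixel, which is a bug in my code and not a camera fault. I'll fix it.

```bash
sed -i 's/np.ones((2,2),np.uint8)/np.ones((3,3),np.uint8)/' meas.py; python3 final.py
```

```text
lid_oblong [423.1 274.3] [425.7 273.3] [ 2.5 -1. ]
lid_big [464.2  96.2] [468.   95.9] [ 3.8 -0.3]
lid_square [ 467.2 -102.3] [ 470.1 -102.2] [2.9 0.1]
lid_small [ 445.6 -289.3] [ 448.8 -290.9] [ 3.2 -1.6]
pot_small [641.9 286.4] [641.7 284.7] [-0.2 -1.7]
pot_big [660.1  72.4] [660.2  71.7] [ 0.1 -0.8]
pot_oblong [639.2 -67.6] [639.4 -66.9] [0.2 0.7]
pot_square [ 624.5 -284. ] [ 624.3 -283.8] [-0.1  0.2]
```

Now the cameras agree within about 3 mm, so I'll use the means. Big lid first, then check.

```bash
cat > put.py <<'E'
from rob import *
HZ=env.hold_point_z; UP=.17
P={'lid_oblong':(.4244,.2738),'lid_big':(.4661,.096),'lid_square':(.4687,-.1022),'lid_small':(.4472,-.2901),
'pot_small':(.6418,.2855),'pot_big':(.6602,.072),'pot_oblong':(.6393,-.0673),'pot_square':(.6244,-.2839)}
YAW={'big':(90,90),'small':(90,90),'square':(105,127.5),'oblong':(146.5,213.7)}
def go(xy,z,yaw=None,v=.25,guard=None):
    return env.movel([*xy,z],velocity=v,frame=None if yaw is None else quat(yaw),guard=guard)
def put(k):
    a,b=np.radians(YAW[k]); L,T=P['lid_'+k],P['pot_'+k]; up=.002
    env.release(); env.reach([*L,UP],quat(a)); go(L,.035-HZ+up,v=.15); env.close_gripper(40)
    print(k,"gap",monitor.sense()["finger_gap"]); go(L,UP); go(T,UP,b,v=.22)
    z=.087-HZ+up
    print("gap",monitor.sense()["finger_gap"]); go(T,z+.02,v=.15)
    hit=go(T,z+.001,v=.04,guard=8); s=monitor.sense(); print("hit",hit,"dz mm",(s["position"][2]-z)*1000,"xy err",((s["position"][:2]-T)*1000).round(1),"F",s["contact_force"].round(1))
    env.release(); go(T,UP); print("t",monitor.sense()["clock"])
def snap(name):
    import cv2
    i=[]
    for c in("scene","top"):
        f=eyes.grab_frame(c); np.savez(f"{c}_{name}.npz",**f); i.append(f["frame"][:,:,::-1])
    a=cv2.resize(i[0][120:,120:400],None,fx=1.5,fy=1.5,interpolation=cv2.INTER_CUBIC);b=cv2.resize(i[1][80:230,130:430],None,fx=1.26,fy=1.26)
    b=cv2.copyMakeBorder(b,0,a.shape[0]-b.shape[0],0,0,cv2.BORDER_CONSTANT); cv2.imwrite(f"pics/{name}.png",np.hstack([a,b]))
E
python3 - <<'E'
from put import *
put('big'); env.reach([.35,-.25,.25],quat(np.pi/2)); snap("s1"); print(monitor.sense()["clock"])
E
```

```text
big gap 0.24447256254405453
gap 0.2401677574628664
hit True dz mm 0.3361726418808497 xy err [-0.4 -0. ] F [-1.8 -0.1  4.2]
t 11.95
13.7167
```

View pics/s1.png

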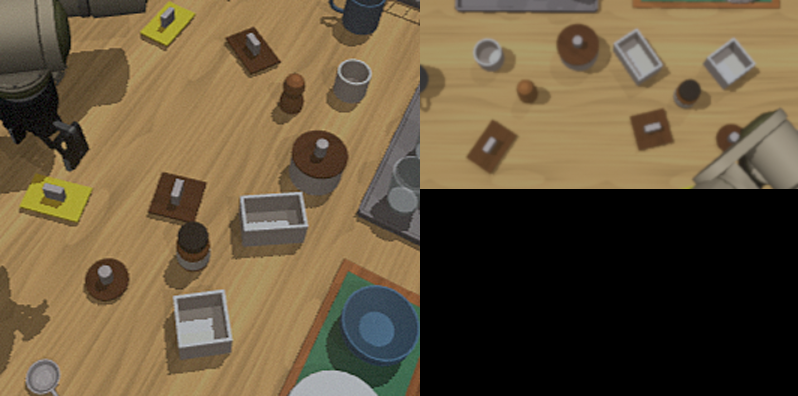

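The big lid sits level and centred on the big pot (scene crop around 320,155). Nothing else has moved. Next come the other three.

Run:
```python
from put import *
for k in('square','small','oblong'): put(k)
env.reach([.35,-.25,.25],quat(np.pi/2)); snap("s2"); print(monitor.sense()["clock"])
```

```text
square gap 0.15914876110960172
gap 0.15841502519961875
hit True dz mm 0.23397867579444398 xy err [-0.3  0.2] F [0.5 0.5 5. ]
t 21.0083
small gap 0.24288071329007666
gap 0.24248704157331322
hit True dz mm 0.2845500835782083 xy err [-0.4 -0.1] F [-1.1 -0.2  4.7]
t 29.7833
oblong gap 0.15343734931472586
gap 0.15476475892272915
hit True dz mm 0.20989389540801429 xy err [-0.4  0.1] F [0.1 0.1 5.4]
t 37.8583
39.3417
```

View pics/s2.png

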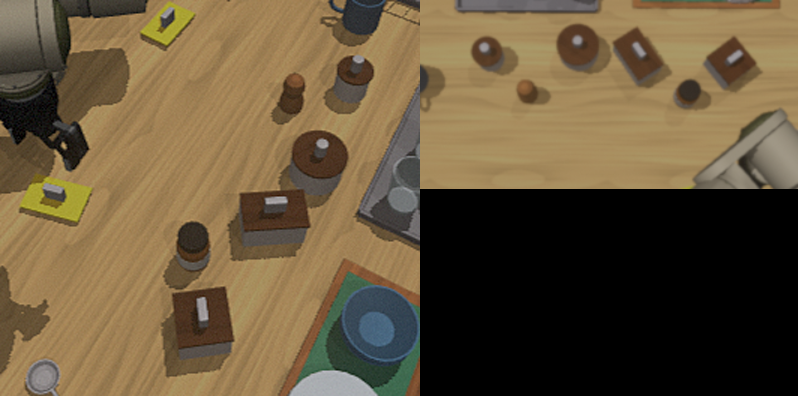

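All four lids stopped within 0.3 mm of their home height, which means the plugs are in the mouths. In the picture they look level, and the jar and mill haven't moved.

```bash
python3 -c "
from bench import job
print(job.hand_in())"
```

```text
the job is handed in; nothing more can be done
None
```

All four lids are on their own pots and look level, the coffee jar and pepper mill were not disturbed, and I handed the job in at about 39 s on the robot's clock; no verdict came back.

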